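Close the refilled canister and stow it at the back of the condiment caddy

TASK

The open brass-coloured canister has been refilled, and its lid was left lying in the canister's own place at the back of the condiment caddy, behind the pepper mill and the honey jar. Stand the mill and the jar out of the way on the oval wooden board, put the lid squarely on the canister and stow the closed canister in that rear place, and only then put the mill and the jar back, each in the place of the caddy it came from. Set everything down upright without dropping it or knocking anything over, and leave the other, closed canister alone.

Things in the scene. Friction and masses are not known exactly. Their poses are not given: they have to be found in the camera images.
- pepper_mill: Dark turned-wood pepper mill, 160 tall, foot 58 across, about 0.18 kg. Stands in one of the caddy's two front places. Origin at the centre of its underside, z up. Good grip from above: its round head, 50 wide at height 130 (head from 116 to 149); the small knob on top ends at 160, keep the palm above it. The head does not turn.
- honey_jar: Glass honey jar with amber content and a dark cap, 86 tall, about 0.33 kg. Body 68 across up to height 51, narrowing to 57 under the cap; cap 65 across from height 75 to 86. Stands in the other front place. Origin at the centre of its underside, z up. Grip it round cap and body from above.
- lid: Flat round brass-coloured lid of the canister: disc 70 across, 6 thick, knob in the middle 18 wide at height 16 to 20, top at 24. 0.06 kg. Lies knob up in the caddy's rear place. Origin at the centre of its underside, z up. It does not click: it rests on the canister's rim, its underside 96 above the canister's underside, and stays on if the canister is carried smoothly.
- canister: Open brass-coloured canister without its lid, round, 69 across and 96 tall, about 0.24 kg or heavier, on the worktop beside the caddy, on the side away from the board. Origin at the centre of its underside, z up. Grip from above round the upper body; with the lid on, the knob reaches 120 above its underside: keep the palm above that.
- board: Oval footed wooden serving board, 150 (its x) by 290 (its y, the long way), fixed; flat top 46 above the worktop. Origin at the centre of its underside, z up. Empty at the start: mill and jar fit on it 55 either way along its y from the middle.
- caddy: Condiment caddy, fixed: wooden base 180 (its x) by 246 (its y), three round places, each in a brass collar 85 inside, 3 thick, 10 high, floor 18 above the worktop. Origin: centre of its underside. Centres in its frame: rear (32, 0), front (-32, 65) and (-32, -65). +x points away from the robot, turned up to 15 degrees. With mill and jar in front, a gripper cannot reach down to the rear place.
- rear_place (a point): Centre of the floor of the caddy's rear place, the canister's place, where the lid lies at the start. Axes as the caddy's. Wall cabinets hang over the back of the worktop: their fronts stand 620 ahead of the robot's base axis and begin 460 above the worktop, so keep the wrist low there.
- shut_canister: Another brass-coloured canister, 69 across and 96 tall, closed with its own lid, standing farthest to the right. Bystander: leave it alone. Origin at the centre of its underside.
There are look-alikes about, which are no part of the job. Leave any pink look-alike of the lid alone.

How it is judged:
On the way, in this order (a step that is already met when the one before it is completed fails the run):
1. mill and honey jar both stand upright on the oval board, let go (z of pepper_mill in the frame of board between 0.04 and 0.053 m and angle between each of pepper_mill, honey_jar's own z axis and vertical below 0.1 rad and horizontal distance between each of pepper_mill, honey_jar and board below 0.135 m and contact force between the fingers and pepper_mill below 0.1 N and z of honey_jar in the frame of board between 0.04 and 0.053 m and contact force between the fingers and honey_jar below 0.1 N), for 0.2 s.
2. the canister stands in the caddy's rear place with its lid squarely on, let go, while mill and jar still wait on the board (all of step 1 and horizontal distance between canister and rear_place below 0.012 m and z of canister in the frame of rear_place below 0.006 m and angle between canister's own z axis and vertical below 0.1 rad and contact force between the fingers and canister below 0.1 N and contact force between the fingers and lid below 0.1 N and horizontal distance between lid and canister below 0.01 m and z of lid in the frame of canister between 0.091 and 0.101 m and angle between the z axis of lid and the z axis of canister, either way round below 0.08 rad), for 0.2 s.
At the end, for the whole second after the job is handed in: The mill and the honey jar stand upright on the caddy's floor, each within 22 mm of where it stood at the start; the canister stands upright on the floor of the rear place within 12 mm of its centre; the lid lies flat on the canister's rim, centred within 10 mm; all released and at rest (distance of each of pepper_mill, honey_jar from where it was at the start of the episode below 0.022 m and angle between each of pepper_mill, honey_jar, canister's own z axis and vertical below 0.1 rad and z of each of pepper_mill, honey_jar in the frame of caddy below 0.024 m and horizontal distance between canister and rear_place below 0.012 m and z of canister in the frame of rear_place below 0.006 m and contact force between the fingers and canister below 0.1 N and contact force between the fingers and lid below 0.1 N and horizontal distance between lid and canister below 0.01 m and z of lid in the frame of canister between 0.091 and 0.101 m and angle between the z axis of lid and the z axis of canister, either way round below 0.08 rad and linear speed of each of pepper_mill, honey_jar, lid, canister below 0.02 m/s); the robot touches nothing.
It fails at once if mill, honey jar or canister is knocked over (angle between any of pepper_mill, honey_jar, canister's own z axis and vertical above 0.6 rad).
It fails at once if mill, jar, canister or lid is dropped (falls freely more than about 3 cm) ((linear speed of pepper_mill above 0.8 m/s and contact force between the fingers and pepper_mill below 0.1 N) or (linear speed of honey_jar above 0.8 m/s and contact force between the fingers and honey_jar below 0.1 N) or (linear speed of canister above 0.8 m/s and contact force between the fingers and canister below 0.1 N) or (linear speed of lid above 0.8 m/s and contact force between the fingers and lid below 0.1 N and contact force between lid and canister below 0.05 N)).
It fails at once if the closed canister is moved (distance of shut_canister from where it was at the start of the episode above 0.02 m).
It also fails if it takes over 131 s, if anything falls off the work surface, if the arm or the gripper's body presses on something with over 40 N, if the wrist force passes 120 N, or if a joint passes its speed limit or range.

ROBOT

A 7-joint arm with a two-finger parallel gripper is mounted at the origin on a cart in front of the work surface, level with it; the furniture and walls round the work are solid. World frame = base frame: x ahead of the robot, y to its left, z up, the work surface at z = 0. Lengths are in m, angles in rad, forces in N, time in s.
With the tool pointing down it reaches from about 0.4 to 0.9 m from the base axis. Payload 5.6 kg.
Tool frame: the origin (TCP) lies midway between the tips of the shut fingers; the grasp point (between the pads) lies 19 mm behind it (grasp_offset is the distance from the TCP to the grasp point, in m); y points along the fingers, z is the direction in which the jaws open and shut, and the axes are right-handed (so a half turn about y gives the same grasp; the last joint's range is limited). The gripper opens to 92 mm and grips with 3 to 60 N. Pads are 20 mm wide; open, the fingers measure 128 mm over their backs; the gripper's body (75 mm by 189 mm) begins 69 mm behind the grasp point.
Start: joints at [1.067, 0.468, -0.012, 1.603, 0.006, 1.071, -0.056], TCP at [0.289, -0.582, 0.215] pointing down, gripper open.
Joint ranges: [-2.53, 2.53], [-0.31, 2.02], [-1.57, 1.55], [0.28, 2.44], [-1.29, 4.43], [0.15, 1.84], [-2.92, 2.92]. Speed limits (rad/s): [2.57, 2.57, 3.14, 3.14, 3.14, 3.14, 3.14].

INTERFACE

Orientations are given as a rotation vector (axis times angle).
In Python, from bench import move_to, servo_line, set_joints, command_gripper, dwell, solve_ik, read_camera, MotionError, hand_in, regions_of, get_time, get_q, get_joint_vel, get_joint_torque, get_eef_pos, get_tool_rot, get_ft_force, get_torque, get_width, grasp_offset gives the robot as it stands. Calls block until the motion is done:
- move_to(position, orientation): joint-space move of the TCP to a pose.
- servo_line(position, vel=0.15, orientation=None, threshold=None): straight line of the TCP; orientation=None keeps the orientation; vel is the mean speed in m/s. With threshold (N) it stops when the force on the tool has changed by that much, and returns True; else False.
- set_joints(angles): joint-space move.
- command_gripper(opening): finger opening in m; the grip force is fixed at half the most; returns when the fingers have stopped.
- dwell(seconds).
- solve_ik(position, orientation): joint angles nearest the present ones, or None.
- read_camera(name): name is "scene" or "top"; returns a dict with "color" (384x512x3 uint8, blue, green, red), "depth" (384x512 float32, m along the optical axis (not along the pixel's ray), 0 where there is no reading), "mtx" (3x3 intrinsics, pixels), "rvec" (rotation vector, rad) and "tvec" (3), from world to camera coordinates, as OpenCV has them. Camera axes: x right, y down, z forward; pixel columns grow to the right and rows downward; lengths in m; the calibration is good to about 2 mm. A picture is of the moment at which its call begins.
A pose or a line that the arm cannot do raises MotionError and nothing moves.
- hand_in(): hands the job in, once; it reports no verdict.
Trained networks look in a picture, given as the dict that the camera call returned (one of the last four; its "shot" number tells which), for a name from the list of things; names that differ only in an ending like _2 or _b are one class to them, and where a whole thing is asked for, a point or a joint stands for the part that bears it (a point fixed in the world has none). Each returns a list of dicts, best first, with "confidence" (0 to 1); they miss things now and then, are a little off and sometimes report something else, mostly with a low value. They report only what shows in the picture. A call takes as long as a camera call. They do not tell look-alikes from the thing itself.
- regions_of(picture, query): "mask" (384x512 bool, what is visible of it) and "position" ([column, row] in pixels, amid what is visible of it).
Readings, each from a call of its own:
- get_time(): time.
- get_q(): joint angles.
- get_joint_vel(): joint speeds.
- get_joint_torque(): joint torques, N m.
- get_eef_pos(): TCP position.
- get_tool_rot(): TCP orientation.
- get_ft_force(): force on the tool from outside, world axes, zero at the start.
- get_torque(): the same for the moment, N m.
- get_width(): finger opening in m.
Only numpy, scipy, OpenCV 4.12 (cv2) and the standard library are available. Lean on these libraries where they do the work, as an engineer would, in place of code of your own. Each camera call takes 0.05 s, during which the arm holds its last target. There are 200 camera calls.

## Working session

There is one attempt and no reset: what is moved stays moved. The work goes in short steps, each a Python script; the robot and the scene stay as the last script left them, time stands still between calls to the robot, and variables do not carry over. Pictures are saved under pics/ and viewed, about 12 in all and at most 16, crops included, and the job is handed in when it is done.

```bash
mkdir -p pics; ls
cat > h.py <<'E'
import numpy as np, cv2
from bench import *
def cam(n):
    p=read_camera(n); p['R']=cv2.Rodrigues(np.array(p['rvec'],float))[0]; p['t']=np.array(p['tvec'],float).ravel(); return p
def pts(p,mask):
    v,u=np.nonzero(mask&(p['depth']>0)); d=p['depth'][v,u]
    K=np.array(p['mtx']); c=np.stack([(u-K[0,2])/K[0,0]*d,(v-K[1,2])/K[1,1]*d,d],1)
    return (c-p['t'])@p['R']
E
python3 - <<'E'
from h import *
print(get_time(),get_eef_pos(),get_tool_rot(),grasp_offset)
for n in ['scene','top']:
    p=cam(n); cv2.imwrite(f'pics/{n}0.png',p['color']); print(n,-p['R'].T@p['t'],p['R'][2])
    for q in ['pepper_mill','honey_jar','lid','canister','board','caddy','shut_canister']:
        for r in regions_of(p,q):
            P=pts(p,r['mask'])
            if len(P)<5: continue
            top=P[P[:,2]>np.percentile(P[:,2],98)-0.006]
            print(n,q,round(r['confidence'],2),np.round(r['position']),r['mask'].sum(),'med',np.median(P,0).round(3),'ztop',np.percentile(P[:,2],98).round(3),'min',P.min(0).round(3),'max',P.max(0).round(3),'topc',((top.min(0)+top.max(0))/2).round(3))
E
```

```text
pics
0.0 [ 0.28870421 -0.58169568  0.21364192] [-0.4615274   1.96719417 -1.96373498] 0.0187
scene [-0.34387979  0.59664921  1.00232925] [ 0.57313358 -0.4735729  -0.66876498]
scene pepper_mill 0.89 [258. 193.] 615 med [ 0.423 -0.045  0.095] ztop 0.17 min [ 0.407 -0.205 -0.001] max [ 0.596 -0.028  0.18 ] topc [ 0.436 -0.055  0.172]
scene honey_jar 0.79 [224. 215.] 638 med [0.443 0.081 0.083] ztop 0.108 min [0.424 0.    0.004] max [0.587 0.105 0.111] topc [0.459 0.072 0.107]
scene lid 0.69 [286. 185.] 210 med [ 0.474 -0.197  0.008] ztop 0.027 min [ 0.442 -0.238 -0.001] max [ 0.513 -0.166  0.029] topc [ 0.478 -0.2    0.025]
scene lid 0.43 [238. 203.] 94 med [ 0.501 -0.013  0.026] ztop 0.045 min [ 0.476 -0.032  0.018] max [0.535 0.007 0.046] topc [ 0.507 -0.002  0.044]
scene canister 0.59 [306. 163.] 557 med [ 0.452 -0.29   0.073] ztop 0.1 min [ 0.428 -0.343 -0.003] max [ 0.502 -0.271  0.102] topc [ 0.467 -0.308  0.098]
scene board 0.92 [157. 258.] 3438 med [0.459 0.333 0.047] ztop 0.051 min [ 0.36   0.192 -0.001] max [0.579 0.452 0.054] topc [0.471 0.322 0.05 ]
scene caddy 0.94 [239. 218
[... 1004 characters left out ...]
2  0.005] ztop 0.024 min [ 0.446 -0.235 -0.007] max [ 0.511 -0.169  0.027] topc [ 0.478 -0.202  0.023]
top canister 0.72 [313. 194.] 445 med [ 0.464 -0.304  0.094] ztop 0.1 min [ 0.431 -0.357 -0.004] max [ 0.51  -0.273  0.104] topc [ 0.466 -0.307  0.099]
top board 0.94 [119. 193.] 3413 med [0.472 0.319 0.046] ztop 0.052 min [ 0.364  0.188 -0.007] max [0.582 0.448 0.057] topc [0.472 0.317 0.052]
top caddy 0.79 [221. 192.] 2825 med [ 0.483 -0.001  0.018] ztop 0.03 min [ 0.368 -0.129 -0.006] max [0.59  0.138 0.037] topc [0.479 0.003 0.031]
top shut_canister 0.5 [356. 185.] 111 med [ 0.487 -0.452  0.05 ] ztop 0.088 min [ 0.464 -0.476  0.01 ] max [ 0.523 -0.446  0.09 ] topc [ 0.492 -0.454  0.086]
```

Run:
```python
import cv2
a=cv2.imread('pics/scene0.png');b=cv2.imread('pics/top0.png')
cv2.imwrite('pics/c0.png',cv2.vconcat([cv2.resize(a[90:330,80:400],(640,300) if 0 else None,fx=1.25,fy=1.25,interpolation=2) if 0 else cv2.resize(a[110:310,80:380],(800,300*800//900)),cv2.resize(b[140:260,80:380],(800,320))]))
```

```text
(no output)
```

View pics/c0.png

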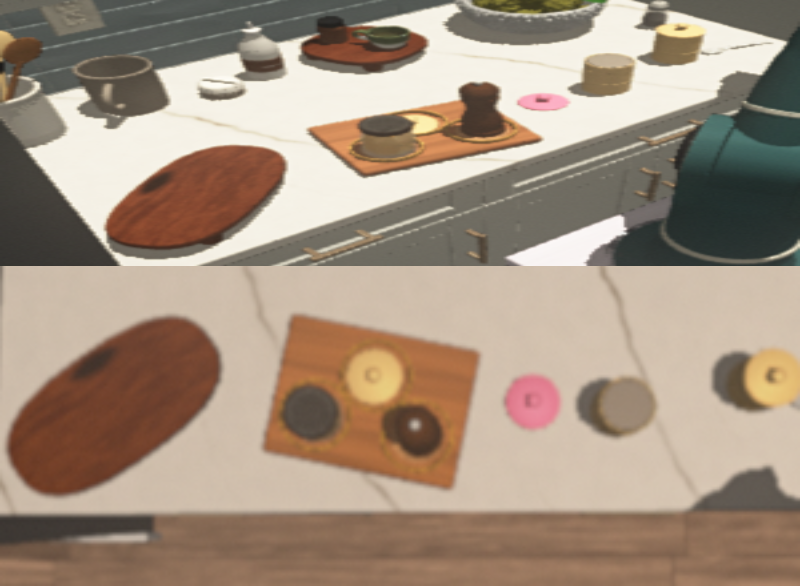

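The upper panel (scene camera) shows the oval board on the left and the caddy in the middle. The jar is front-left in the caddy, the mill front-right and the brass lid behind them. The pink decoy lid, the open canister and the shut canister follow to the right. The lower panel (top camera) agrees: brass lid at about (219,179) px, pink one at (285,193), canister at (313,194), shut canister at (371,181).

Next I fit the caddy and board poses and test IK.

```bash
cat >> h.py <<'E'
from scipy.spatial.transform import Rotation as Ro
def rot(th):
    y=np.array([0,0,-1.]); z=np.array([np.cos(th),np.sin(th),0]); x=np.cross(y,z)
    return Ro.from_matrix(np.stack([x,y,z],1)).as_rotvec()
def best(pos,th):
    c=[]
    for t in (th,th+np.pi):
        q=solve_ik(list(pos),rot(t))
        if q is not None: c.append((max(abs(q[6]),0),t,np.round(q,2)))
    return min(c,key=lambda a:a[0]) if c else None
E
python3 - <<'E'
from h import *
R=Ro.from_rotvec(get_tool_rot()).as_matrix(); print(R.round(2))
for n in ['scene','top']:
    p=cam(n)
    for q,lo,hi in [('caddy',.012,.024),('board',.04,.056)]:
        r=regions_of(p,q)[0]; m=r['mask']
        if q=='caddy':
            for o in ['pepper_mill','honey_jar','lid']:
                for s in regions_of(p,o): m=m|s['mask']
        P=pts(p,m); P=P[(P[:,2]>lo)&(P[:,2]<hi)]
        if q=='caddy': P=P[(P[:,1]>-.15)&(P[:,1]<.16)]
        print(n,q,np.median(P[:,2]).round(4),cv2.minAreaRect((P[:,:2]*1000).astype(np.float32)))
th=np.deg2rad(-12)
for nm,pos,t in [('jar',(.458,.07,.052),th),('mill',(.44,-.057,.13),th),('lid',(.509,-.001,.027),th),('can',(.466,-.307,.041),0),('can90',(.466,-.307,.041),np.pi/2),('can_rear',(.509,-.001,.2),th),('can_rear90',(.509,-.001,.2),th+1.57),('b1',(.52,.36,.2),0),('b1',(.52,.36,.2),-.6),('b2',(.43,.28,.2),-.6),('jarup',(.458,.07,.25),th)]:
    print(nm,best(pos,t))
E
```

```text
[[-0.9   0.    0.44]
 [-0.44 -0.   -0.9 ]
 [ 0.   -1.    0.  ]]
scene caddy 0.0198 ((478.83209228515625, 3.18463134765625), (247.21400451660156, 184.50442504882812), 78.07015991210938)
scene board 0.0474 ((471.9032897949219, 320.9493103027344), (149.8202362060547, 287.9710693359375), 37.35540008544922)
top caddy 0.0181 ((479.2238464355469, 2.8284759521484375), (245.9631805419922, 179.8453369140625), 78.07540130615234)
top board nan ((0.0, 0.0), (0.0, 0.0), 0.0)
jar (np.float64(0.8225563350610633), np.float64(-0.20943951023931956), array([ 0.24,  0.49, -0.55,  2.13,  0.43,  0.63, -0.82]))
mill (np.float64(0.3434085274321729), np.float64(-0.20943951023931956), array([ 0.49,  0.29, -0.49,  2.14,  0.2 ,  0.76, -0.34]))
lid (np.float64(0.6411818042743794), np.float64(-0.20943951023931956), array([ 0.3 ,  0.57, -0.45,  2.04,  0.42,  0.62, -0.64]))
can (np.float64(0.31474300740989586), 0, array([ 0.74,  0.58, -0.28,  1.93,  0.24,  0.67,  0.31]))
can90 (np.float64(1.0573929014945371), 4.71238898038469, array([ 0.53,  0.55, -0.01,  1.94,  0.01,  0.64, -1.06]))
can_rear (np.float64(0.4512229629237296), np.float64(-0.20943951023931956), array([ 0.41,  0.31, -0.56,  1.93,  0.2 ,  0.96, -0.45]))
can_rear90 (np.float64(1.0416431706783016), np.float64(1.3605604897606804), array([ 0.56,  0.35, -0.75,  1.92,  0.29,  0.98,  1.04]))
b1 (np.float64(1.1427305288710745), 0, array([ 0.03,  0.7 , -1.03,  1.62,  0.64,  1.2 , -1.14]))
b1 (np.float64(1.2336269921972032), 2.541592653589793, array([ 0.14,  0.89, -1.33,  1.61,  0.88,  1.36,  1.23]))
b2 (np.float64(1.299201828065672), 2.541592653589793, array([ 0.33,  0.65, -1.31,  1.9 ,  0.69,  1.16,  1.3 ]))
jarup (np.float64(0.5568493675913754), np.float64(-0.20943951023931956), array([ 0.42,  0.18, -0.71,  1.97,  0.14,  1.04, -0.56]))
  return _methods._mean(a, axis=axis, dtype=dtype,
  ret = ret.dtype.type(ret / rcount)
```

```bash
cat >> h.py <<'E'
TH=-.208
yaw=np.deg2rad(-11.93); C=np.array([.479,.003]); 
def cad(x,y): return C+np.array([[np.cos(yaw),-np.sin(yaw)],[np.sin(yaw),np.cos(yaw)]])@[x,y]
REAR=cad(.032,0); BA=np.array([.437,.366]); BB=np.array([.507,.274])
def line(xy,z,v=.2,**k): return servo_line([xy[0],xy[1],z],vel=v,**k)
def pick(xy,z,zup,op=.092,th=TH,zapp=None):
    command_gripper(op); move_to([xy[0],xy[1],zapp or zup],rot(th)); line(xy,z+.02,.2); line(xy,z,.06)
    command_gripper(0.0); print('grip w',get_width(),get_eef_pos().round(4) if hasattr(get_eef_pos(),'round') else get_eef_pos())
    line(xy,zup,.12); print('lifted w',get_width(),'F',np.round(get_ft_force(),1),'t',get_time())
def place(xy,z,zup,rel=.092,thr=4):
    line(xy,z+.006,.12); hit=line(xy,z-.004,.015,threshold=thr)
    print('place hit',hit,'dz mm',(get_eef_pos()[2]-z)*1000)
    command_gripper(rel); line(xy,zup,.15); print('t',get_time())
E
python3 - <<'E'
from h import *
move_to([.40,-.3,.30],rot(TH))
J=np.array([.458,.070]); g=.053-.0187
pick(J,.018+g,.16,zapp=.28)
print('t',get_time())
line(BA,.18,.2)
place(BA,.047+g,.24)
p=cam('scene'); cv2.imwrite('pics/s1.png',cv2.resize(p['color'][80:330,60:400],None,fx=2,fy=2))
E
```

```text
grip w 0.0665313650870118 [0.4583 0.07   0.0525]
lifted w 0.0667822231012976 F [ 0.1 -0.6 -3.3] t 7.4417
t 7.4417
place hit True dz mm -0.805899840114338
t 12.2667
```

View pics/s1.png

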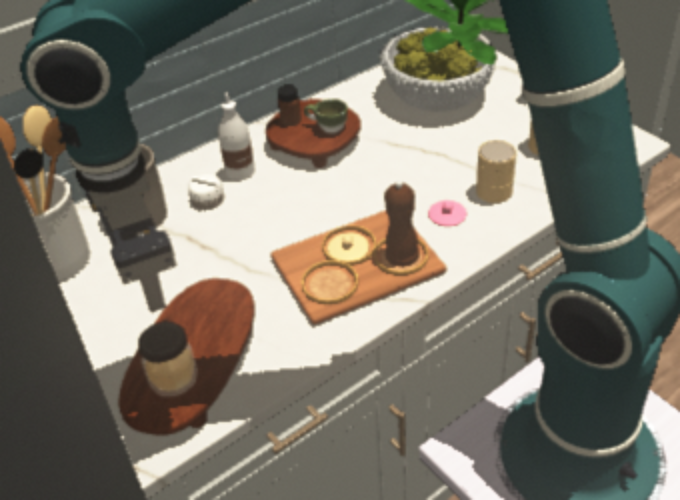

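The jar stands upright on the board at about (143,258) px in the full frame. Its collar in the caddy is empty. Mill next.

Run:
```python
from h import *
M=np.array([.438,-.056]); g=.130-.0187
pick(M,.018+g,.24,zapp=.25)
line(BB,.24,.2)
place(BB,.0465+g,.27)
move_to([.50,.05,.2],rot(TH))
p=cam('scene'); cv2.imwrite('pics/s2.png',cv2.resize(p['color'][80:330,60:400],None,fx=2,fy=2))
for q in ['pepper_mill','honey_jar','lid','canister']:
    for r in regions_of(p,q):
        P=pts(p,r['mask']); top=P[P[:,2]>np.percentile(P[:,2],98)-0.006]
        print(q,round(r['confidence'],2),np.percentile(P[:,2],98).round(3),((top.min(0)+top.max(0))/2).round(3))
```

```text
grip w 0.04674542821235393 [ 0.438  -0.056   0.1294]
lifted w 0.046688266601127425 F [ 0.1  0.3 -1.8] t 17.05
place hit True dz mm -0.4290912678028558
t 21.8583
pepper_mill 0.75 0.199 [0.506 0.275 0.201]
honey_jar 0.97 0.136 [0.436 0.367 0.134]
lid 0.79 0.025 [ 0.477 -0.2    0.025]
lid 0.48 0.044 [ 0.509 -0.     0.043]
lid 0.28 0.136 [0.436 0.367 0.134]
canister 0.93 0.1 [ 0.464 -0.307  0.098]
```

View pics/s2.png

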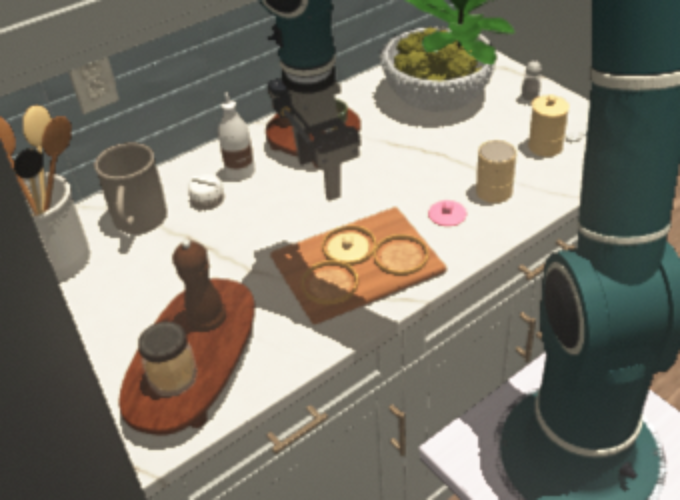

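Run:
```python
from h import *
L=np.array([.509,-.001]); K=np.array([.4655,-.307])
pick(L,.026,.17,op=.04,zapp=.15)
if get_width()<.01: raise SystemExit('no lid')
line(K,.17,.18)
place(K,.1045,.22,rel=.04,thr=3)
move_to([.42,-.12,.25],rot(TH))
ims=[]
for n in ['scene','top']:
    p=cam(n)
    ims.append(cv2.resize(p['color'][100:190,240:360] if n=='scene' else p['color'][150:240,250:370],(400,300)))
    for q in ['lid','canister','shut_canister']:
        for r in regions_of(p,q):
            P=pts(p,r['mask']); 
            if len(P)<9: continue
            top=P[P[:,2]>np.percentile(P[:,2],98)-0.006]
            d=P[abs(P[:,2]-.101)<.004]
            print(n,q,round(r['confidence'],2),np.percentile(P[:,2],98).round(3),'knob',((top.min(0)+top.max(0))/2).round(4),'disc',((d.min(0)+d.max(0))/2).round(4) if len(d) else '')
cv2.imwrite('pics/s3.png',cv2.hconcat(ims))
```

```text
grip w 0.01584396312436168 [ 0.5092 -0.001   0.0262]
lifted w 0.015817788634769608 F [-0.1  0.2 -0.4] t 27.3167
place hit True dz mm -1.0078416266210144
t 31.8083
scene lid 0.66 0.121 knob [ 0.4632 -0.3054  0.1209] disc [ 0.4661 -0.3068  0.1011]
scene lid 0.64 0.026 knob [ 0.4772 -0.2021  0.0237] disc 
scene canister 0.59 0.092 knob [ 0.4563 -0.2959  0.0917] disc 
scene shut_canister 0.81 0.095 knob [ 0.4888 -0.4631  0.0951] disc [ 0.4896 -0.4545  0.0988]
top lid 0.77 0.121 knob [ 0.4641 -0.3057  0.1197] disc [ 0.4657 -0.3068  0.101 ]
top lid 0.43 0.137 knob [0.4368 0.3659 0.1347] disc [0.4325 0.3542 0.101 ]
top canister 0.44 0.101 knob [ 0.4468 -0.2796  0.1009] disc [ 0.4468 -0.2796  0.1009]
top shut_canister 0.69 0.09 knob [ 0.4884 -0.4568  0.0914] disc [ 0.4827 -0.4507  0.0976]
```

View pics/s3.png

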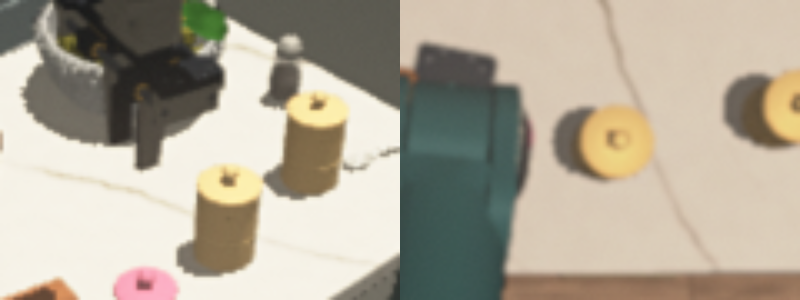

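The lid sits squarely on the canister: the disc top is at z 0.101, centred at (0.466,-0.307) in both views. In the picture the closed canister is at (229,215), with the shut one untouched at (316,140). Next I carry it to the rear place.

Run:
```python
from h import *
K=np.array([.4658,-.307]); g=.042
command_gripper(.092); move_to([K[0],K[1],.2],rot(TH)); line(K,.14,.2); line(K,g,.07)
command_gripper(0.0); print('w',get_width())
line(K,g+.06,.05); print(get_width(),np.round(get_ft_force(),1),get_time())
line(REAR,g+.06,.10); line(REAR,.018+g+.006,.05)
print(line(REAR,.018+g-.004,.012,threshold=4),(get_eef_pos()[2]-.018-g)*1000)
command_gripper(.092); line(REAR,.17,.08); print(get_time())
move_to([.42,-.2,.25],rot(TH))
ims=[]
for n in ['scene','top']:
    p=cam(n)
    ims.append(cv2.resize(p['color'][150:270,160:320],(400,300)))
    for q in ['lid','canister','pepper_mill','honey_jar']:
        for r in regions_of(p,q):
            P=pts(p,r['mask']); 
            if len(P)<9: continue
            top=P[P[:,2]>np.percentile(P[:,2],98)-0.006]
            d=P[abs(P[:,2]-.119)<.004]
            print(n,q,round(r['confidence'],2),np.percentile(P[:,2],98).round(3),'knob',((top.min(0)+top.max(0))/2).round(4),'disc',((d.min(0)+d.max(0))/2).round(4) if len(d) else '')
print(REAR)
cv2.imwrite('pics/s4.png',cv2.hconcat(ims))
```

```text
w 0.06775890292913503
0.06753664380610526 [ 0.4  0.  -4.2] 38.5417
True 0.1374216476786247
45.2583
scene lid 0.64 0.14 knob [ 0.5109 -0.0039  0.1377] disc [ 0.5111 -0.0024  0.1197]
scene canister 0.79 0.111 knob [0.4909 0.0046 0.1104] disc [ 0.4753 -0.005   0.1156]
scene canister 0.56 0.051 knob [0.4704 0.3208 0.0498] disc 
scene pepper_mill 0.77 0.199 knob [0.5043 0.2762 0.2009] disc [0.4937 0.2752 0.1192]
scene honey_jar 0.85 0.135 knob [0.434  0.3674 0.1337] disc [0.4184 0.3728 0.119 ]
top lid 0.95 0.136 knob [ 0.5095 -0.0028  0.1364] disc [ 0.5097 -0.0035  0.119 ]
top lid 0.44 0.013 knob [ 0.4844 -0.1812  0.0113] disc 
top pepper_mill 0.94 0.204 knob [0.5041 0.2719 0.2033] disc [0.5048 0.2629 0.1194]
top honey_jar 0.58 0.137 knob [0.4352 0.3655 0.1351] disc [0.442  0.3389 0.1217]
[ 0.51030883 -0.00361493]
```

View pics/s4.png

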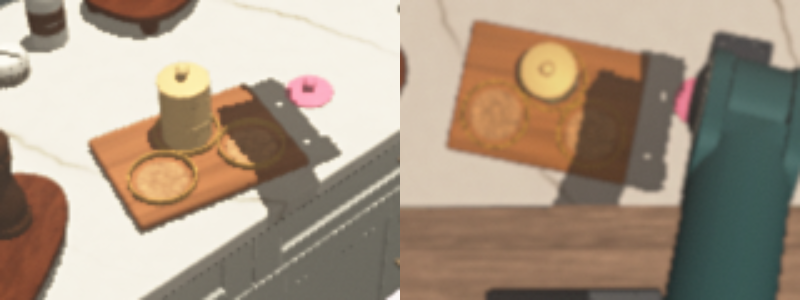

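The closed canister stands in the rear place: scene crop (185,105), disc centre within about 1.5 mm of the place's centre, disc top at z 0.119–0.120. The mill and jar are still upright on the board. Next the mill goes back, then the jar.

Run:
```python
from h import *
g=.130-.0187; M=np.array([.438,-.056])
line([.42,-.2],.30); 
move_to([.45,.15,.32],rot(TH))
pick(np.array([.506,.2745]),.0465+g,.27,zapp=.27)
line(M,.27,.2); place(M,.018+g,.25)
g=.053-.0187; J=np.array([.458,.07])
line([.44,.15],.28,.2)
pick(BA,.0465+g,.18,zapp=.24)
line(J,.18,.2); place(J,.018+g,.25,rel=.088)
move_to([.36,.25,.30],rot(TH)); dwell(.3)
ims=[]
for n in ['scene','top']:
    p=cam(n)
    ims.append(cv2.resize(p['color'][150:270,160:320],(400,300)))
    for q in ['lid','canister','pepper_mill','honey_jar','shut_canister']:
        for r in regions_of(p,q):
            P=pts(p,r['mask']); 
            if len(P)<9: continue
            top=P[P[:,2]>np.percentile(P[:,2],98)-0.006]
            d=P[abs(P[:,2]-.119)<.004]
            print(n,q,round(r['confidence'],2),np.percentile(P[:,2],98).round(3),'knob',((top.min(0)+top.max(0))/2).round(4),'disc',((d.min(0)+d.max(0))/2).round(4) if len(d) else '')
print(REAR,get_time())
cv2.imwrite('pics/s5.png',cv2.hconcat(ims))
```

```text
grip w 0.046636131977000124 [0.5062 0.2745 0.1579]
lifted w 0.047106020165008 F [ 0.3 -0.5 -2.1] t 52.175
place hit True dz mm 0.41280628113857243
t 57.4917
grip w 0.06671144582160621 [0.4371 0.3661 0.081 ]
lifted w 0.06702247093213072 F [-0.8 -0.9 -3.5] t 62.5917
place hit True dz mm 0.5804631137846239
t 67.8083
scene lid 0.57 0.026 knob [ 0.4778 -0.2003  0.0244] disc 
scene canister 0.86 0.113 knob [0.4811 0.0131 0.1123] disc [0.4842 0.0223 0.1171]
scene pepper_mill 0.97 0.17 knob [ 0.4346 -0.0544  0.1734] disc [ 0.4306 -0.0511  0.1189]
scene pepper_mill 0.28 0.033 knob [0.4046 0.078  0.1709] disc 
scene honey_jar 0.93 0.108 knob [0.4556 0.0709 0.1056] disc 
scene shut_canister 0.61 0.097 knob [ 0.4873 -0.4662  0.0961] disc 
top lid 0.97 0.139 knob [ 0.5091 -0.0032  0.1372] disc [ 0.5099 -0.005   0.1191]
top lid 0.79 0.024 knob [ 0.4779 -0.2022  0.0236] disc 
top canister 0.59 0.097 knob [ 0.4834 -0.0197  0.0953] disc 
top pepper_mill 0.64 0.177 knob [ 0.4408 -0.0578  0.176 ] disc 
top honey_jar 0.96 0.109 knob [0.456  0.0713 0.107 ] disc 
top shut_canister 0.61 0.098 knob [ 0.4889 -0.4519  0.0976] disc 
top shut_canister 0.48 0.031 knob [0.4761 0.0052 0.0898] disc 
[ 0.51030883 -0.00361493] 69.5583
```

View pics/s5.png

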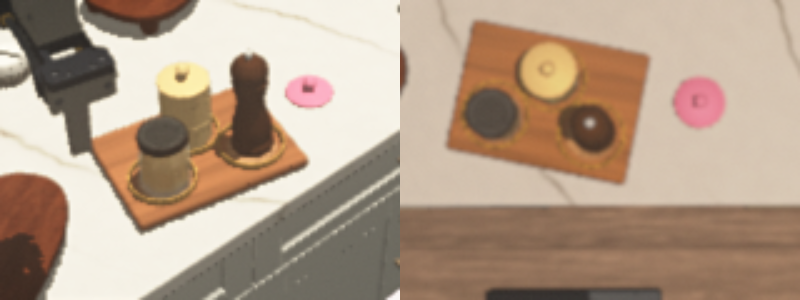

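Everything is upright in its place: jar at (163,160), lidded canister at (185,100) and mill at (250,110) in the scene crop. The gripper is clear of all of it, so I hand in.

```bash
python3 -c "
from bench import *
print(hand_in())"
```

```text
the job is handed in; nothing more can be done
None
```

The job is done and handed in after about 70 s of robot time, well inside the 131 s limit; the hand-in itself gave no verdict. I moved the jar and mill to the board, put the brass lid on the open canister and stowed the closed canister in the rear place. Then I put the mill and the jar back in their own places.

My last checks, from the camera pictures (calibration good to about 2 mm):
- **Canister and lid:** the lid's disc is centred within about 1.5 mm of the rear place's centre, with its top at 0.119 m, as expected for a lid seated on the rim. That comes from the top view; the scene camera no longer picked out this lid once the jar and mill were back in front.
- **Mill and jar:** both stand upright within about 3 mm of where they started.
- **Bystanders:** the shut canister and the pink lid show no movement. The network caught the shut canister's outline only partly, so its top-view position varied by about 10 mm between views.
- **Robot:** the arm stood clear of everything at hand-in.

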